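# Spin the sample-changer wheel and stop it at home

## Task

Check that the sample-changer wheel runs freely and park it at home: with a fingertip flick the upright pin so that the wheel spins anticlockwise (seen from above) on its own, take the finger away, and let the pin run past the pointer untouched at least once. Then, as the pin comes round to the pointer again (on the next turn or a later one) and not before it is close, brake the still turning wheel by pressing a fingertip on it, so that the pin stops right in front of the pointer, within about one pin's width. Finish while still holding the fingertip pressed on the standing wheel; do not pinch the pin, press no harder than a firm touch, and leave the things round about where they stand.

Things in the scene. Friction and masses are not known exactly. Their poses are not given: they have to be found in the camera images.
- stand: fixed grey stand of the sample changer, round foot 170 mm across, origin at the centre of its underside on the bench, z up. A bracket on its -x side rises outside the wheel to 69 mm above the bench and carries a small steel cone, the pointer, that points inward (to +x) at the wheel; the cone's tip is 120 mm from the axle, 60 mm above the bench
- pivot (a point): on the wheel's vertical axle, at the height of the wheel's flat top (54 mm above the bench). The wheel is an aluminium disc 236 mm across (12 mm thick at the rim), its flat top bare and clear from 20 to 90 mm from the axle; a low hub 32 mm across stands 10 mm high in the middle; eleven flush dark stations ring it at 105 mm
- home (a point): the point on the stand's -x axis, 105 mm from the axle and 54 mm above the bench, where the foot of the pin must stop: right in front of the pointer
- pin (a point): upright round dark steel pin on the wheel, 16 mm in diameter (20 mm at the lowest 4 mm) and 30 mm high, 105 mm from the axle; origin at the centre of its foot on the wheel's flat top. It turns with the wheel
- disc (a joint): angle of the wheel in rad, 0 with the pin at home, growing anticlockwise seen from above and counting on over many turns (2 pi, 4 pi, .. are home again); it starts between 1.5 and 3.6. The wheel (1 kg) turns freely and slows itself by only about 0.05 to 0.15 rad/s each second. Its axle is sprung: pressed from above the wheel sinks about 1 mm per newton, by 10 mm at most, and springs back
- amber_bottle: brown glass bottle with a flat stopper, 43 mm across, 94 mm high, loose, origin at the centre of its underside; to be left alone
- tin: open steel tin, 70 mm across, 33 mm high, loose, origin at the centre of its underside; to be left alone
- jar: white plastic jar with a blue lid, 103 mm across, 124 mm high, loose, origin at the centre of its underside; to be left alone
- cup: small grey cup, 38 mm across, 37 mm high, loose, origin at the centre of its underside; to be left alone

How it is judged (in metres and radians):
On the way, in this order (a step that is already met when the one before it is completed fails the run):
1. the wheel, flicked, spins anticlockwise on its own (over 0.6 rad/s, nothing touching it) before the pin reaches the pointer (velocity of joint disc above 0.6 rad/s and contact force between anything else and disc below 0.05 N and value of joint disc below 6.2332 rad), for 0.1 s.
2. the pin runs past the pointer with nothing touching the wheel (velocity of joint disc above 0.1 rad/s and contact force between anything else and disc below 0.05 N and value of joint disc above 6.4832 rad), for 0.1 s.
3. a fingertip presses on the still turning wheel (over 0.1 rad/s) while the pin is within 75 mm of home (velocity of joint disc above 0.1 rad/s and contact force between the fingers and disc above 0.2 N and horizontal distance between pin and home below 0.075 m and value of joint disc above 11.7664 rad).
At the end, for the whole second after the job is handed in: the wheel stands still with the foot of the pin within 20 mm of home, after at least one free pass, a fingertip presses on it with more than 0.4 N, and the loose things stand within 20 mm of where they were (horizontal distance between pin and home below 0.02 m and value of joint disc above 12.2664 rad and velocity of joint disc between -0.05 and 0.05 rad/s and contact force between the fingers and disc above 0.4 N and distance of each of amber_bottle, tin, jar, cup from where it was at the start of the episode below 0.02 m); the arm keeps its last pose, push and grip.
It fails at once if after the first free pass the wheel is touched while the pin is more than 75 mm from home (value of joint disc above 7.0832 rad and contact force between anything else and disc above 0.3 N and horizontal distance between pin and home above 0.075 m).
It fails at once if the pin is pinched or struck hard (over 25 N) (contact force between the fingers and disc_c4 above 25 N).
It fails at once if the wheel is pressed with more than 60 N (contact force between anything else and disc above 60 N).
It fails at once if a loose thing round about is pushed, tipped or lifted (distance of any of amber_bottle, tin, jar, cup from where it was at the start of the episode above 0.03 m or angle between any of amber_bottle, tin, jar, cup's own z axis and vertical above 0.5 rad).
It also fails if it takes over 51 s, if anything falls off the work surface, if the arm or the gripper's body presses on something with over 40 N, if the wrist force passes 120 N, or if a joint passes its speed limit or range.

## Robot

A 6-joint arm with a two-finger parallel gripper is mounted at the origin on the work surface; the furniture and walls round the work are solid. World frame = base frame: x ahead of the robot, y to its left, z up, the work surface at z = 0. Lengths are in m, angles in degrees, forces in N, time in s.
With the tool pointing down it reaches from about 0.35 to 0.875 m from the base axis. Payload 4.2 kg.
Tool frame: the origin (TCP) lies midway between the tips of the shut fingers; the grasp point (between the pads) lies 19 mm behind it; z points along the fingers, y is the line along which they close (so a half turn about z gives the same grasp; the last joint's range is limited). The gripper opens to 87 mm and grips with 3 to 60 N. Pads are 19 mm wide; open, the fingers measure 117 mm over their backs; the gripper's body (75 mm by 190 mm) begins 51 mm behind the grasp point.
Start: joints at [80.478, 22.042, 0.453, 0, -68.411, -14.817], TCP at [0.258, 0.569, 0.223] pointing down, gripper open.
Joint ranges: [-179.83, 179.83], [-69.29, 118.12], [-61.27, 80.66], [-181.25, 117.63], [-171.15, -9.14], [-177.46, 177.46]. Speed limits (degrees/s): [159.86, 159.86, 180, 180, 180, 180].

## Interface

Orientations are given as [roll, pitch, yaw] about the fixed x, y, z axes, in that order (R = Rz(yaw) Ry(pitch) Rx(roll)).
In Python, from workcell import env gives the robot as it stands. The module is installed in compiled form; this text tells all that it offers. Calls block until the motion is done:
- env.goto(position, orientation): joint-space move of the TCP to a pose.
- env.move_straight(position, rotation=None, rate=0.15, force_limit=None): straight line of the TCP; rotation=None keeps the orientation; rate is the mean speed in m/s. With force_limit (N) it stops when the force on the tool has changed by that much, and returns True; else False.
- env.set_joints(angles): joint-space move.
- env.gripper_to(opening, grasp_force=None): opening from 0.0 (shut) to 1.0 (fully open); grasp_force is the grip in N (None keeps the last); returns when the fingers have stopped.
- env.dwell(seconds).
- env.inverse_kinematics(position, orientation): joint angles nearest the present ones, or None.
- env.read_state(): the state.
- env.grab_frame(name): name is "scene" or "top" or "wrist"; returns a dict with "image" (420x560x3 uint8, blue, green, red), "fx", "fy", "cx", "cy" (pixels), "position" and "orientation" of the camera in the world. Camera axes: x right, y up, looking along -z (the intrinsics and any distortion apply to the point x, -y, -z); pixel columns grow to the right and rows downward; lengths in m; the calibration is good to about 2 mm. A picture is of the moment at which its call begins. There is no depth.
A pose or a line that the arm cannot do raises env.Unreachable and nothing moves.
- env.close_job(): hands the job in; it is judged then, once.
Trained networks look in a picture, given as the dict that the camera call returned (one of the last four; its "shot" number tells which), for a name from the list of things; names that differ only in an ending like _2 or _b are one class to them, and where a whole thing is asked for, a point or a joint stands for the part that bears it (a point fixed in the world has none). Each returns a list of dicts, best first, with "score" (0 to 1); they miss things now and then, are a little off and sometimes report something else, mostly with a low value. They report only what shows in the picture. A call takes as long as a camera call.
- env.search_frame(picture, thing): "xyz" ([x, y, z] in m, in world coordinates, good to about 4 mm: the middle of the surface that is visible of it).
- env.trace(picture, thing): "mask" (420x560 bool, what is visible of it).
The state is a dict: "clock": time; "joint_positions": joint angles; "qvel": joint speeds; "joint_torque": joint torques, N m; "position": TCP position; "tool_rot": TCP orientation; "force": force on the tool from outside, world axes, zero at the start; "wrist_torque": the same for the moment, N m; "opening": opening from 0.0 (shut) to 1.0 (fully open); "finger_force": force on a finger pad.
Only numpy, scipy, OpenCV 4.12 (cv2) and the standard library are available. Lean on these libraries where they do the work, as an engineer would, in place of code of your own. Each camera call takes 0.05 s, during which the arm holds its last target. There are 200 camera calls.

## Working session

There is one attempt and no reset: what is moved stays moved. The work goes in short steps, each a Python script; the robot and the scene stay as the last script left them, time stands still between calls to the robot, and variables do not carry over. Pictures are saved under pics/ and viewed, at most 10 in all, crops included, and the job is handed in when it is done.

```bash
mkdir -p pics; python3 - <<'E'
from workcell import env
import cv2,numpy as np
s=env.read_state();print(s['clock'],s['position'],s['tool_rot'],s['force'],s['opening'])
for c in ['top','scene']:
    f=env.grab_frame(c);cv2.imwrite(f'pics/{c}0.png',f['image']);print(c,f['position'],f['orientation'],f['fx'],f['fy'],f['cx'],f['cy'],[k for k in f])
    for t in ['stand','pivot','home','pin','disc','amber_bottle','tin','jar','cup']:
        try:r=env.search_frame(f,t)
        except Exception as e:r=[];print(t,e)
        print(t,[(np.round(q['xyz'],4).tolist(),round(q['score'],2)) for q in r[:2]])
print(env.read_state()['clock'])
E
```

```text
0.0 [0.25730598 0.56890838 0.2214639 ] [ 1.79875764e+02 -4.76857204e-03 -2.43482377e+01] [0.77704482 0.26926847 0.04094623] 1.0015689819099904
top [0.26884638 0.01995507 1.15772008] [ 1.15355839e+01  3.08476688e-02 -9.73575755e+01] 416.820627715256 416.820627715256 276.92205612244584 204.06365415296733 ['image', 'fx', 'fy', 'cx', 'cy', 'position', 'orientation', 'shot']
stand [([0.5085, -0.1063, 0.0547], 0.74)]
pivot [([0.5108, -0.1039, 0.0519], 0.59)]
home [([0.5062, -0.1059, 0.0542], 0.6)]
pin [([0.5071, -0.1066, 0.0518], 0.92)]
disc [([0.5129, -0.1047, 0.0548], 0.86), ([0.657, -0.3368, 0.027], 0.47)]
amber_bottle [([0.6563, 0.0288, 0.0908], 0.88)]
tin [([0.3735, 0.2239, -0.0011], 0.62)]
jar [([0.3494, 0.3132, 0.124], 0.66)]
cup [([0.6551, -0.3395, 0.028], 0.44), ([0.5128, -0.1053, 0.0515], 0.44)]
scene [-0.23938508 -0.3598271   1.05867966] [ 39.79244621  -0.77878331 -63.37892143] 443.3048121184859 443.3048121184859 292.2088443046705 210.57384895207213 ['image', 'fx', 'fy', 'cx', 'cy', 'position', 'orientation', 'shot']
stand [([0.4993, -0.1123, 0.0476], 0.83)]
pivot [([0.4976, -0.1077, 0.0502], 0.61)]
home [([0.5006, -0.1103, 0.0528], 0.85)]
pin [([0.5042, -0.1142, 0.0563], 0.87)]
disc [([0.5036, -0.1134, 0.0529], 0.86), ([0.4987, -0.1073, 0.051], 0.32)]
amber_bottle [([0.6569, 0.0239, 0.0609], 0.73)]
tin [([0.3737, 0.2195, 0.0093], 0.64)]
jar [([0.3328, 0.3071, 0.0797], 0.83)]
cup [([0.6544, -0.3417, 0.025], 0.58)]
1.0
```

View pics/top0.png

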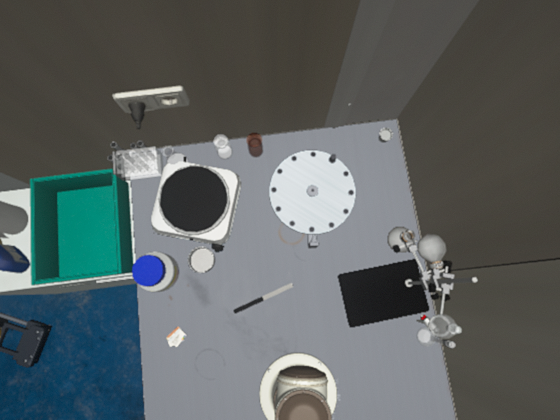

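View pics/scene0.png

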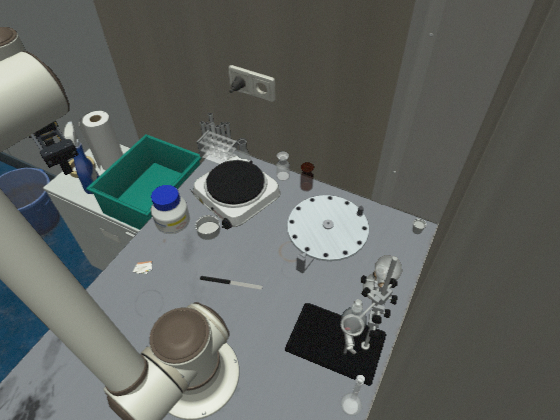

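```bash
cat > h.py <<'E'
from workcell import env
import cv2,numpy as np
from scipy.spatial.transform import Rotation as Ro
def ray(f,u,v):
    d=np.array([(u-f['cx'])/f['fx'],-(v-f['cy'])/f['fy'],-1.])
    return Ro.from_euler('xyz',f['orientation'],degrees=True).apply(d)
def toplane(f,u,v,z):
    d=ray(f,u,v);p=np.array(f['position']);return (p+d*(z-p[2])/d[2])[:2]
def proj(f,P):
    P=np.atleast_2d(P);c=Ro.from_euler('xyz',f['orientation'],degrees=True).inv().apply(P-np.array(f['position']))
    return np.c_[f['cx']+f['fx']*c[:,0]/-c[:,2],f['cy']-f['fy']*c[:,1]/-c[:,2]]
E
python3 - <<'E'
from h import *
for c in ['top','scene']:
    f=env.grab_frame(c)
    m=env.trace(f,'disc')[0]['mask'].astype(np.uint8)
    cs=max(cv2.findContours(m,0,cv2.CHAIN_APPROX_NONE)[0],key=cv2.contourArea)[:,0]
    W=np.array([toplane(f,u,v,.054) for u,v in cs],np.float32)
    print(c,cv2.fitEllipse(W),cv2.contourArea(cs.astype(np.float32)))
    g=f['image'][:,:,1]
    u0,v0=cs.min(0)-15;u1,v1=cs.max(0)+25
    cv2.imwrite(f'pics/{c}1.png',cv2.resize(f['image'][v0:v1,u0:u1],None,fx=5,fy=5,interpolation=2)[:600,:800]);print(u0,v0,u1,v1)
    if c=='top':
        for uv in [(400,122),(312,131),(255,137)]:print('edge',toplane(f,*uv,0))
E
```

```text
top ((0.5155845284461975, -0.10637885332107544), (0.2310556024312973, 0.23179402947425842), 11.283819198608398) 5536.5
254 136 379 258
edge [ 0.70197646 -0.40180349]
edge [ 0.70746889 -0.14003167]
edge [0.71047683 0.02834745]
scene ((0.5121985673904419, -0.11374020576477051), (0.23190055787563324, 0.2379751205444336), 96.10269927978516) 4152.5
272 180 393 285
```

View pics/top1.png

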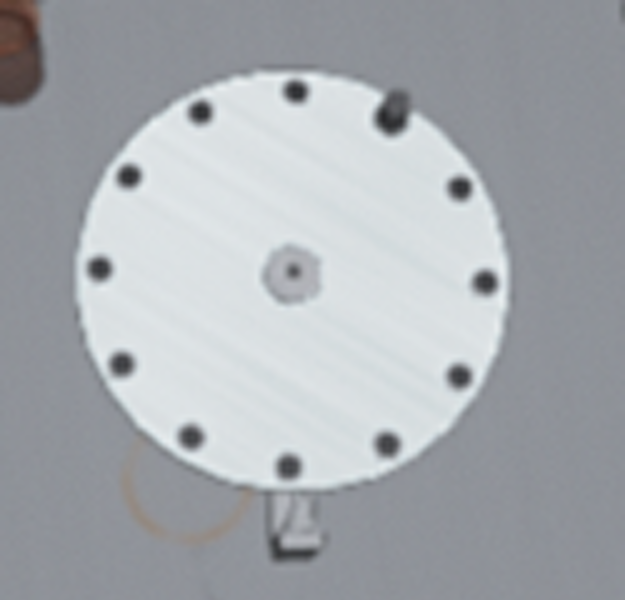

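View pics/scene1.png

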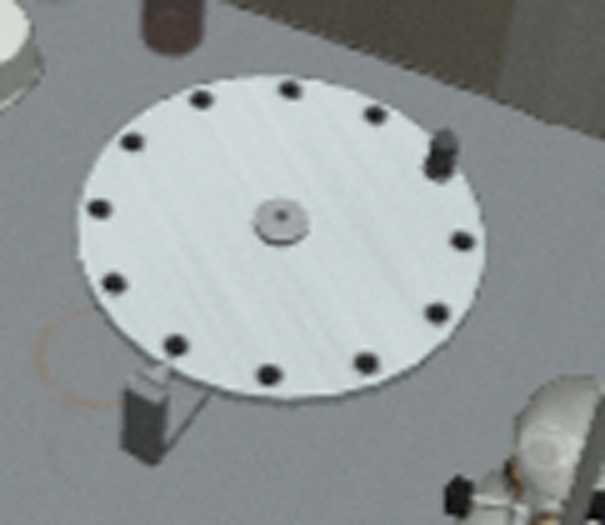

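```bash
python3 - <<'E'
from h import *
from scipy.optimize import least_squares
crop={'top':((254,136),[(294,518),(300,545)]),'scene':((272,180),[(148,383)])}
blobs={'top':[(295,92),(200,113),(129,177),(99,269),(121,364),(191,437),(288,467),(387,445),(459,377),(485,283),(459,188)],
'scene':[(290,91),(202,99),(132,142),(99,209),(114,284),(176,346),(269,375),(366,363),(437,313),(462,241),(375,115)]}
for c in crop:
    f=env.grab_frame(c);o,br=crop[c];img=cv2.cvtColor(f['image'],6).astype(float)
    P=[]
    for b in blobs[c]:
        u,v=np.array(b)/5-.4+o
        ui,vi=int(round(u)),int(round(v));w=np.clip(170-img[vi-3:vi+4,ui-3:ui+4],0,None)
        yy,xx=np.mgrid[vi-3:vi+4,ui-3:ui+4]
        P.append(toplane(f,(w*xx).sum()/w.sum(),(w*yy).sum()/w.sum(),.054))
    P=np.array(P)
    r=least_squares(lambda q:np.hypot(*(P-q[:2]).T)-q[2],[.51,-.11,.105]);C=r.x[:2]
    a=np.degrees(np.arctan2(*(P-C).T[::-1]))
    ph=np.mean((a-a[0]+15)%30-15)+a[0]
    print(c,r.x,np.abs(r.fun).max(),'phase mod30',ph%30,np.round(sorted(a%360)).tolist())
    for b in br:
        p=toplane(f,*(np.array(b)/5-.4+o),.069)-C
        print('bracket',np.hypot(*p),np.degrees(np.arctan2(p[1],p[0]))%360)
print(env.read_state()['clock'])
E
```

```text
top [ 0.51695995 -0.10775776  0.10504371] 0.00014661515858711838 phase mod30 20.53662352338297 [21.0, 50.0, 80.0, 111.0, 141.0, 171.0, 201.0, 231.0, 261.0, 291.0, 351.0]
bracket 0.1342289910139529 171.57517912206973
bracket 0.14836828393648493 172.7950590397148
scene [ 0.51505176 -0.11059454  0.10515188] 0.000889025357765777 phase mod30 20.547019913388983 [20.0, 50.0, 81.0, 111.0, 141.0, 171.0, 200.0, 230.0, 260.0, 290.0, 350.0]
bracket 0.14331591402757932 173.7825760622015
1.3
```

```bash
cat >> h.py <<'E'
C=np.array([.516,-.109])
ZT=.054
YAW=-15.  # tool y axis candidates: pointing down [180,0,yaw] -> y dir = yaw-90
def ori(yaw): return [180,0,yaw]
BR=C+.055*np.array([0,1.])
E
python3 - <<'E'
from h import *
env.gripper_to(0,30)
best=None
for yaw in (-15,165):
    print(yaw,env.inverse_kinematics([*BR,.2],ori(yaw)),env.inverse_kinematics([.633,-.112,.06],ori(yaw)))
print(Ro.from_euler('xyz',[180,0,-15],degrees=True).as_matrix()[:,1])
env.goto([*BR,.2],ori(-15)); print(env.read_state()['clock'])
env.move_straight([*BR,.08],rate=.2)
s=env.read_state();print(s['clock'],s['position'],s['tool_rot'],s['force'],s['opening'])
fs=[]
for c in ['top','scene','wrist']:
    f=env.grab_frame(c);fs.append(f['image'][:, :]);
    np.save(f'pics/{c}_hover.npy',f,allow_pickle=True)
print(f['position'],f['orientation'],f['fx'],f['cx'],f['cy'])
a,b,w=fs
cv2.imwrite('pics/hover.png',np.vstack([np.hstack([a[100:300,180:460],b[130:330,220:500]]),cv2.resize(w,(533,400))[:, :] .repeat(1,0) if False else cv2.copyMakeBorder(cv2.resize(w,(533,400)),0,0,0,27,0)]))
print(env.read_state()['clock'])
E
```

```text
-15 [ 1.19648940e+01  1.27823786e+01 -1.63023986e+01  2.54444375e-14
 -6.09152228e+01  6.30351060e+01] [ 4.36014743e+00  3.21512165e+01 -8.07628254e+00  2.54444375e-14
 -4.97725010e+01  7.06398526e+01]
165 [ 1.19648940e+01  1.27823786e+01 -1.63023986e+01 -2.54444375e-14
 -6.09152228e+01 -1.16964894e+02] [ 4.36014743e+00  3.21512165e+01 -8.07628254e+00 -2.54444375e-14
 -4.97725010e+01 -1.09360147e+02]
[-2.58819045e-01 -9.65925826e-01  1.22464680e-16]
5.225
5.975 [ 0.51697181 -0.05369207  0.08072556] [-1.79982897e+02 -8.95037737e-02 -1.49477330e+01] [ 0.82789355  0.60430608 -0.396542  ] 0.003854229797605381
[ 0.59084577 -0.07351245  0.24362694] [ -16.02414504    0.14619014 -104.96460537] 297.3283365068103 278.01933226204676 204.85081541373688
6.125
```

View pics/hover.png

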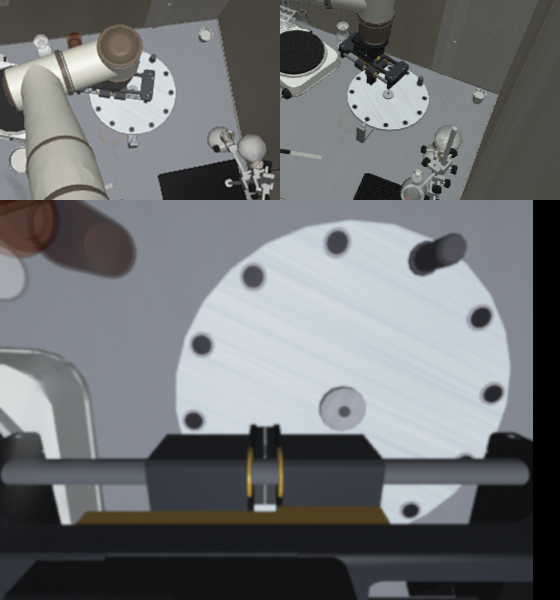

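```bash
cat >> h.py <<'E'
YAW=165
PIN=C+.105*np.array([np.cos(np.radians(320.5)),np.sin(np.radians(320.5))])
U=np.array([.5,.866]); ST=PIN-.028*U; EN=ST+.085*U
E
python3 - <<'E'
from h import *
env.goto([*BR,.13],ori(YAW)); print(env.read_state()['clock'])
w1=env.grab_frame('wrist');np.save('pics/w1.npy',w1,allow_pickle=True)
env.goto([*ST,.13],ori(YAW)); print(env.read_state()['clock'])
env.move_straight([*ST,.067],rate=.15)
s=env.read_state();print(s['clock'],s['position'],s['tool_rot'],s['force'],ST)
b=env.grab_frame('scene')['image'];w2=env.grab_frame('wrist');np.save('pics/w2.npy',w2,allow_pickle=True)
cv2.imwrite('pics/st.png',np.vstack([cv2.resize(w1['image'],(800,600))[100:500],np.zeros((1,800,3),np.uint8),np.hstack([cv2.resize(w2['image'],(400,300))[:199],cv2.resize(b[170:270,300:500],(400,199))])]))
print(w1['position'],w1['orientation'],env.read_state()['clock'])
E
```

```text
8.775
9.5083
10.075 [ 0.58362277 -0.1994149   0.06776189] [-1.79982624e+02  5.98669039e-02  1.65102884e+02] [-0.47082984 -0.12076966 -0.00303983] [ 0.58302058 -0.20003621]
[ 0.44240826 -0.03425675  0.29192999] [-16.15702382  -0.07605483  75.01360539] 10.175
```

View pics/st.png

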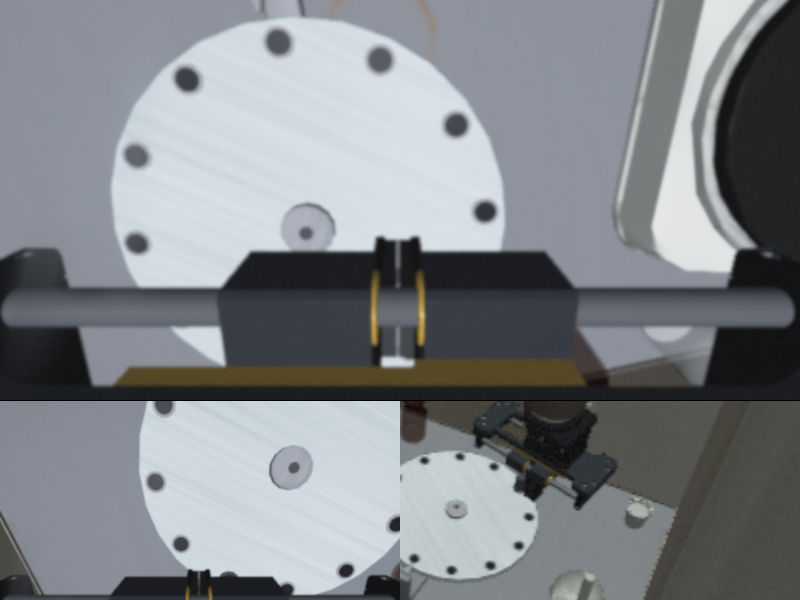

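```bash
python3 - <<'E'
from h import *
from scipy.optimize import least_squares
f=np.load('pics/w1.npy',allow_pickle=True).item()
cv2.imwrite('pics/br.png',cv2.resize(f['image'][0:125,140:260],None,fx=5,fy=4.8,interpolation=2))
P=[]
img=cv2.cvtColor(f['image'],6).astype(float)
for b in [(278,142),(380,160),(456,225),(485,311),(187,179),(136,256),(137,343)]:
    u,v=np.array(b)*.7;ui,vi=int(u),int(v);w=np.clip(150-img[vi-11:vi+12,ui-11:ui+12],0,None)
    yy,xx=np.mgrid[vi-11:vi+12,ui-11:ui+12];P.append(toplane(f,(w*xx).sum()/w.sum(),(w*yy).sum()/w.sum(),.054))
P=np.array(P);r=least_squares(lambda q:np.hypot(*(P-q[:2]).T)-q[2],[.51,-.11,.105]);c=r.x[:2]
a=np.degrees(np.arctan2(*(P-c).T[::-1]));print(r.x,np.abs(r.fun).max(),a%30)
E
```

```text
[ 0.51604118 -0.10839922  0.10501009] 5.539259296621912e-05 [20.62841033 20.55230867 20.46858135 20.45284547 20.5839773  20.5700012
 20.61049622]
```

View pics/br.png

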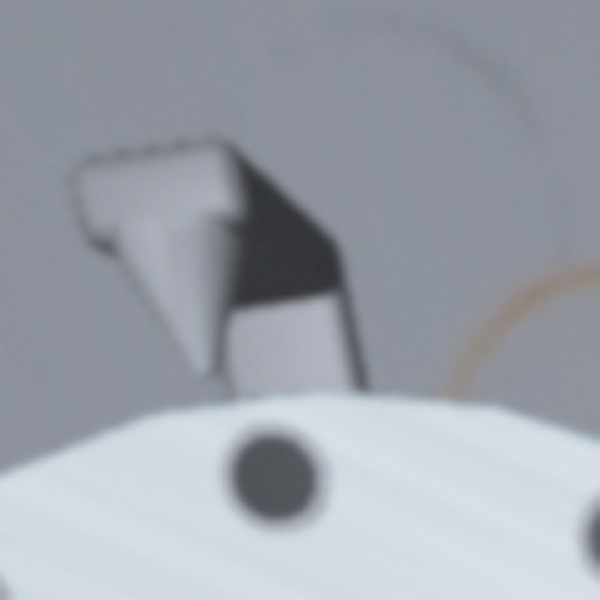

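```bash
cat >> h.py <<'E'
C=np.array([.516,-.1086])
_f=np.load('pics/w1.npy',allow_pickle=True).item()
_p=toplane(_f,181.6,78.8,.060)-np.array([.51604,-.1084])
HOME=np.degrees(np.arctan2(_p[1],_p[0]))%360; TIPR=np.hypot(*_p)
def pin_angle(f):
    """pin angle (deg) and contrast score from the darkness along its projected axis"""
    a=np.arange(0,360,.5);z=np.linspace(.060,.083,9);g=cv2.cvtColor(f['image'],6).astype(np.float32)
    g=cv2.GaussianBlur(g,(0,0),1)
    ca,sa=np.cos(np.radians(a)),np.sin(np.radians(a))
    P=np.array([[C[0]+.105*x,C[1]+.105*y,zz] for x,y in zip(ca,sa) for zz in z])
    uv=proj(f,P).astype(np.float32).reshape(len(a),len(z),2)
    v=cv2.remap(g,uv[...,0],uv[...,1],cv2.INTER_LINEAR,borderValue=255)
    return a,v.max(1)
E
python3 - <<'E'
from h import *
print('HOME',HOME,TIPR)
env.move_straight([*EN,.067],rate=.15)
s=env.read_state();print(s['clock'],s['position'],s['force'])
f0=env.grab_frame('scene')
env.move_straight([*EN,.13],rate=.3)
env.goto([*BR,.13],ori(YAW));print(env.read_state()['clock'])
L=[]
for i in range(4):
    t=env.read_state()['clock'];L.append((t,env.grab_frame('wrist'),env.grab_frame('scene')))
print(env.read_state()['clock'])
np.save('pics/L.npy',np.array(L,dtype=object),allow_pickle=True)
for t,w,sc in L:
    print(t,[[(x,int(y)) for x,y in zip(*pin_angle(q)) if y<75][::3][:30] for q in (w,sc)])
cv2.imwrite('pics/spin.png',np.vstack([np.hstack([cv2.resize(L[i][1]['image'],(400,300)) for i in (0,3)]),np.hstack([cv2.resize(x['image'][130:330,220:500],(400,286)) for x in (f0,L[3][2])])]))
E
```

```text
HOME 173.12605504540593 0.11920865013156813
10.8917 [ 0.6251538  -0.12654394  0.06695777] [-0.67779888 -0.93635567  0.43460213]
11.8917
12.2917
11.8917 [[(np.float64(0.0), 72), (np.float64(1.5), 73), (np.float64(3.0), 72), (np.float64(4.5), 72), (np.float64(6.0), 73), (np.float64(7.5), 72), (np.float64(9.0), 73), (np.float64(24.5), 73), (np.float64(26.0), 73), (np.float64(27.5), 72), (np.float64(29.0), 72), (np.float64(30.5), 72), (np.float64(32.0), 72), (np.float64(33.5), 69), (np.float64(35.0), 63), (np.float64(36.5), 61), (np.float64(38.0), 61), (np.float64(39.5), 61), (np.float64(41.0), 61), (np.float64(42.5), 62), (np.float64(44.0), 61), (np.float64(45.5), 61), (np.float64(47.0), 61), (np.float64(48.5), 62), (np.float64(50.0), 62), (np.float64(51.5), 62), (np.float64(53.0), 62), (np.float64(54.5), 62), (np.float64(56.0), 62), (np.float64(57.5), 60)], [(np.float64(2.0), 61), (np.float64(3.5), 42), (np.float64(5.0), 49), (np.float64(6.5), 54), (np.float64(8.0), 60), (np.float64(9.5), 59), (np.float64(11.0), 56), (np.float64(12.5), 56), (np.float64(14.0), 61), (np.float64(15.5), 66
[... 3531 characters left out ...]
, 61), (np.float64(47.5), 61), (np.float64(49.0), 61), (np.float64(50.5), 61), (np.float64(52.0), 61), (np.float64(53.5), 61)], [(np.float64(2.5), 68), (np.float64(4.0), 45), (np.float64(5.5), 50), (np.float64(7.0), 56), (np.float64(8.5), 61), (np.float64(10.0), 61), (np.float64(11.5), 57), (np.float64(13.0), 58), (np.float64(14.5), 63), (np.float64(16.0), 64), (np.float64(17.5), 59), (np.float64(19.0), 55), (np.float64(20.5), 53), (np.float64(22.0), 53), (np.float64(23.5), 55), (np.float64(25.0), 72), (np.float64(46.5), 59), (np.float64(48.0), 44), (np.float64(49.5), 33), (np.float64(51.0), 28), (np.float64(52.5), 26), (np.float64(54.0), 26), (np.float64(55.5), 31), (np.float64(57.0), 46)]]
```

View pics/spin.png

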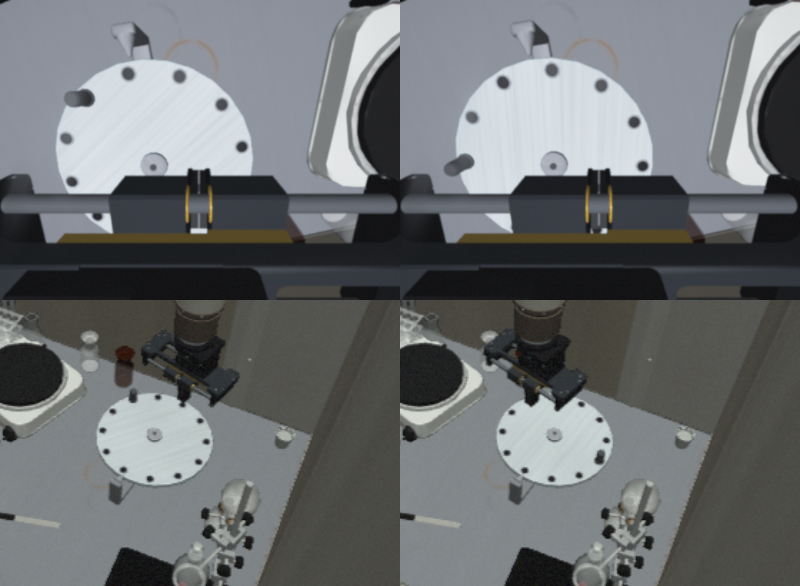

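```bash
cat >> h.py <<'E'
def pin_at(f,lo=85,hi=262):
    a,v=pin_angle(f);m=(a>lo)&(a<hi);a,v=a[m],v[m];w=np.clip(110-v,0,None)
    if w.max()<25: return None
    k=a[np.argmax(w)];s=abs(a-k)<12;return float((w*a)[s].sum()/w[s].sum())
def watch(n,pause=0.):
    out=[]
    for i in range(n):
        t=env.read_state()['clock'];p=pin_at(env.grab_frame('wrist'));out.append((t,p))
        if pause: env.dwell(pause)
    return out
E
python3 - <<'E'
from h import *
import json
D=[(t,pin_at(w)) for t,w,s in np.load('pics/L.npy',allow_pickle=True)]
D=[(t,p) for t,p in D if p]
for i in range(3): pass
D+=[d for d in watch(24,.1) if d[1]]
print([(round(t,3),round(p,1)) for t,p in D],env.read_state()['clock'])
json.dump(D,open('D.json','w'))
E
```

```text
[(11.892, 118.5), (11.992, 105.0), (12.092, 119.2), (12.192, 105.5), (12.292, 119.6), (12.442, 112.8), (12.592, 105.9), (12.742, 98.8), (12.892, 119.3), (13.042, 112.0), (13.192, 104.4), (13.342, 96.9), (13.492, 88.3), (13.642, 108.3), (13.792, 100.8), (13.942, 147.7), (14.092, 168.3), (14.242, 188.8), (14.392, 94.8), (14.542, 113.8), (14.692, 104.9), (14.842, 95.9), (14.992, 114.4), (15.142, 105.1), (15.292, 95.7), (15.442, 113.8), (15.592, 104.1), (15.742, 94.3)] 15.8917
```

```bash
sed -i 's/lo=85,hi=262/lo=140,hi=262/' h.py; cat >> h.py <<'E'
import json
def fit(D):
    """unwrap (t, deg) into home-relative angle counted in turns, fit a quadratic; returns poly (rad) about t0"""
    t0=D[0][0];x=[];prev=None
    for t,p in D:
        q=np.radians(p-HOME)
        if prev is not None:
            pred=prev[1]+W*(t-prev[0]);q+=2*np.pi*round((pred-q)/(2*np.pi))
        x.append(q);prev=(t,q)
    T=np.array([t for t,_ in D])-t0;x=np.array(x);c=np.polyfit(T,x,2);return t0,c,x-np.polyval(c,T)
E
python3 - <<'E'
from h import *
import h
D=[(t,pin_at(w)) for t,w,s in np.load('pics/L.npy',allow_pickle=True)]
D+=[(13.9417,147.7),(14.0917,168.3),(14.2417,188.8)]
D=[d for d in D if d[1]]
D+=[d for d in watch(22,.1) if d[1]]
print([(round(t,3),round(p,1)) for t,p in D],env.read_state()['clock'])
json.dump(D,open('D.json','w'))
h.W=2.35
t0,c,r=fit(D);print(c,np.round(r,3));a,b,_=c
te=env.read_state()['clock']-t0
for k in range(0,14):
    rt=np.roots([c[0],c[1],c[2]-2*np.pi*k]);rt=[x.real for x in rt if abs(x.imag)<1e-9 and x.real>te]
    if rt: print(k,t0+min(rt),c[1]+2*c[0]*min(rt))
E
```

```text
[(13.942, 147.7), (14.092, 168.3), (14.242, 188.8), (16.642, 143.5), (16.792, 160.9), (16.942, 178.8), (17.092, 195.9)] 19.1917
[-0.07298212  2.49784163 -0.45583131] [ 0.012 -0.001 -0.013  0.01  -0.001  0.002 -0.008]
0 47.983619317659816 -2.4710610455802007
1 45.21442699332435 -2.0668580089855393
2 20.357932455308735 1.5613011777461177
3 25.732533949514842 0.77680158725067
```

```bash
python3 - <<'E'
from h import *
import h
D=json.load(open('D.json'))
env.dwell(.7)
D+=[d for d in watch(12,.05) if d[1]]
h.W=2.0
# unwrap with quadratic guess
t0=D[0][0];c=np.array([-.07298,2.49784,-.45583])
for it in range(2):
    T=np.array([t for t,_ in D])-t0;x=np.radians([p-HOME for _,p in D]);x+=2*np.pi*np.round((np.polyval(c,T)-x)/(2*np.pi));c=np.polyfit(T,x,2)
print([(round(t,3),round(p,1)) for t,p in D]);print(c,np.round(x-np.polyval(c,T),3))
json.dump(dict(D=D,t0=t0,c=c.tolist()),open('F.json','w'))
c3=np.polyfit(T,x,3);print('cubic',c3)
for cc in (c,c3):
    q=cc.copy();q[-1]-=6*np.pi;rt=[r.real for r in np.roots(q) if abs(r.imag)<1e-9 and r.real>7];print(t0+np.array(rt),[np.polyval(np.polyder(cc),r) for r in rt])
env.move_straight([*BR,.064],rate=.15)
s=env.read_state();print(s['clock'],s['position'],s['force'])
f=env.grab_frame('wrist')
for a in (120,140,150,160,173): print(a,proj(f,[[*(C+.105*np.array([np.cos(np.radians(a)),np.sin(np.radians(a))])),z] for z in (.06,.083)]).round().tolist())
E
```

```text
[(13.942, 147.7), (14.092, 168.3), (14.242, 188.8), (16.642, 143.5), (16.792, 160.9), (16.942, 178.8), (17.092, 195.9), (19.892, 150.6), (19.992, 160.8), (20.092, 171.0), (20.192, 181.0), (20.292, 190.9), (20.392, 199.3)]
[-0.05378502  2.43970971 -0.44853537] [ 0.005 -0.    -0.005  0.02   0.001 -0.004 -0.023  0.01   0.008  0.007
  0.005  0.002 -0.027]
cubic [-1.63015048e-03 -3.85396329e-02  2.40724533e+00 -4.43974184e-01]
[49.09550464 24.14829068] [np.float64(-1.3417863670267884), np.float64(1.3417863670267882)]
[34.2882134  24.58856861] [np.float64(-1.1856010456347135), np.float64(1.0322314204067038)]
21.6833 [ 0.51655385 -0.05400798  0.06439964] [ 0.72835821 -0.13434098  0.59098613]
120 [[316.0, 148.0], [322.0, 153.0]]
140 [[262.0, 108.0], [259.0, 106.0]]
150 [[229.0, 96.0], [221.0, 92.0]]
160 [[194.0, 89.0], [180.0, 84.0]]
173 [[149.0, 90.0], [127.0, 86.0]]
```

```bash
python3 - <<'E'
from h import *
F=json.load(open('F.json'));D=[d for d in F['D'] if d[1]<192];t0=F['t0'];c=np.array(F['c'])
T=np.array([t for t,_ in D])-t0
x=np.radians([p-HOME for _,p in D]);x+=2*np.pi*np.round((np.polyval(c,T)-x)/(2*np.pi));c=np.polyfit(T,x,2)
print(c,np.round(x-np.polyval(c,T),3).max())
q=c.copy();q[-1]-=6*np.pi;th=t0+min(r.real for r in np.roots(q) if r.real>0);w=np.polyval(np.polyder(c),th-t0);print('home at',th,'w',w)
assert 1<w<1.7
env.move_straight([*BR,.0585],rate=.05)
now=lambda: env.read_state()['clock']
s=env.read_state();print(now(),s['position'],s['force'])
env.dwell(th-.75-now())
R=[]
for i in range(6):
    t=now();pr=HOME+np.degrees(np.polyval(c,t-t0)-6*np.pi)
    p=pin_at(env.grab_frame('wrist'),pr-14,pr+14);R.append((round(t,3),round(pr,1),p))
e=[np.radians(p-pr) for t,pr,p in R if p];print(R,np.round(e,3))
if e and abs(np.median(e[-4:]))<.15: th-=np.median(e[-4:])/w
d=th-.165-now();print('d',d)
if d>0: env.dwell(d)
env.move_straight([*BR,.046],rate=.1)
s=env.read_state();print(now(),s['position'],s['force'])
for i in range(3):
    f=env.grab_frame('wrist');print(pin_at(f,160,190))
print(now());cv2.imwrite('pics/end.png',f['image'])
E
```

```text
[-0.05408953  2.44266868 -0.44877097] 0.014
home at 24.149603413311397 w 1.3383872596818216
21.9917 [ 0.51606239 -0.05398799  0.05877256] [ 1.08314406 -0.45914379 -0.19476776]
[(23.4, np.float64(113.9), 124.02319305604263), (23.45, np.float64(118.0), 128.1122519868227), (23.5, np.float64(122.0), 132.14797268766745), (23.55, np.float64(126.0), 135.4656049231738), (23.6, np.float64(130.0), 138.970166253981), (23.65, np.float64(134.0), 142.9744780837902)] [0.177 0.176 0.177 0.165 0.157 0.157]
d 0.28460341331139816
24.2583 [ 0.5169935  -0.05384352  0.04683678] [-0.653334    1.05072028  6.79168933]
174.36622586049268
174.09272991209184
174.0755036351484
24.4083
```

View pics/end.png

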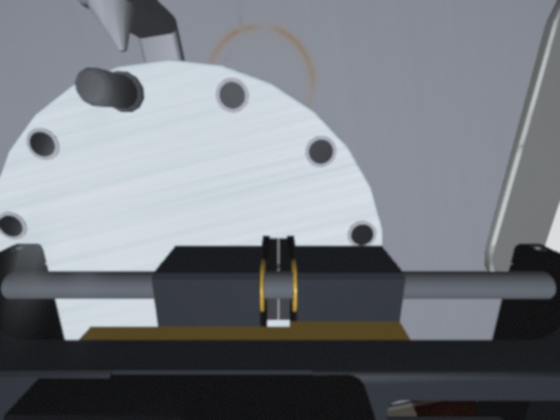

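```bash
python3 - <<'E'
from h import *
f=env.grab_frame('wrist')
for uv,k in [((232,95),1),((320,151),2),((43,143),-1),((125,92),0)]:
    p=toplane(f,*uv,.047)-C;print(np.hypot(*p),np.degrees(np.arctan2(p[1],p[0]))%360+30*k)
s=env.read_state();print(s['clock'],s['force'],HOME)
E
```

```text
0.10502242858337471 178.49326518128177
0.10498517224523601 178.5448672436856
0.10516565160209927 178.35364432610672
0.1050356000589964 178.6182777326294
24.4583 [-0.29857583  1.3665506   7.00247504] 173.12605504540593
```

```bash
python3 -c "
from h import *
print(env.close_job())"
```

```text
the job is handed in; nothing more can be done
None
```

I flicked the wheel, let the pin pass the pointer untouched three times, then braked it with a fingertip. The pin came to rest about 10 mm past home (limit 20 mm) with about 7 N of fingertip pressure still on the wheel, and I handed the job in at about 24 s; no verdict came back.

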